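# Stand the knocked-over mosaic figures back up

### The job

The pink cat and the yellow-and-black bird have been knocked on to their backs on the mosaic bench. Push each one over by its plinth so that it stands upright on its base again close to where it lies, without gripping it hard, lifting it off the table or shoving it away. Leave the green giraffe and all the other things on the table alone.

Things in the scene. Friction and masses are not known exactly. Their poses are not given: they have to be found in the camera images.
- cat: magenta-pink mosaic figure, two pointed ears, lying on its back, face up, place and heading vary. Square grey concrete plinth 96 x 96 x 18 mm, neck 22 mm and ball head 52 mm in diameter, 120 mm tall, 0.4-0.65 kg, mass centre 28 mm up. Origin: centre of the plinth's underside. Own z: plinth to head, up when standing; now near level, dipping 17 deg to the head. Face looks to own -x.
- cat_edge (a point): middle of the cat's raised plinth edge, head side (own [-48, 0, 18] mm), at the start 92 mm above the table. Pushing this edge level along own -z (away from the head) with 1 to 3 N tips the figure about the plinth edge on the table; a third of the way over it drops on to its underside by itself, the head swinging up and over after the finger.
- cat_head (a point): centre of the cat's ball head, 88 mm above the plinth's underside on the axis, 26 mm above the table at the start. The neck's top side then stays under 60 mm, and nothing swings above 135 mm.
- bird: yellow-and-black mosaic figure, orange beak 18 mm long, lying on its back, face up, place and heading vary. Square grey concrete plinth 96 x 96 x 18 mm, neck 22 mm and ball head 52 mm in diameter, 120 mm tall, 0.4-0.65 kg, mass centre 28 mm up. Origin: centre of the plinth's underside. Own z: plinth to head, up when standing; now near level, dipping 17 deg to the head. Face looks to own -x.
- bird_edge (a point): middle of the bird's raised plinth edge, head side (own [-48, 0, 18] mm), at the start 92 mm above the table. Pushing this edge level along own -z (away from the head) with 1 to 3 N tips the figure about the plinth edge on the table; a third of the way over it drops on to its underside by itself, the head swinging up and over after the finger.
- bird_head (a point): centre of the bird's ball head, 88 mm above the plinth's underside on the axis, 26 mm above the table at the start. The neck's top side then stays under 60 mm, and nothing swings above 135 mm.
- giraffe: bystander between the two: a green mosaic figure that stands upright, square plinth 70 x 70 mm, two small horns, 134 mm tall. Origin: centre of its underside, z up.
- tin: bystander: metal tin of adhesive with red and yellow bands, 101 mm in diameter, 115 mm tall, standing. Origin: centre of its underside.
- jar: bystander: small glass jar with a steel lid, 62 mm in diameter, 76 mm tall, standing. Origin: centre of its underside.
- nippers: bystander: tile nippers with red handles lying flat, 170 mm long, 65 mm wide, 14 mm high. Origin: at the pivot, on the table; own -x towards the handles.
- spatula: bystander: spatula lying flat, under 300 mm long, under 40 mm high. Origin: on its long axis near the middle, on the table; own x runs from handle to working end.
- brush: bystander: brush lying flat, under 250 mm long, under 40 mm high. Origin: on its long axis near the middle, on the table; own x runs from handle to working end.

How it is judged:
At the end, for the whole second after the job is handed in: The cat and the bird each stand on their plinth (within 0.06 rad of upright, underside within 8 mm of the table), at rest, the origin within 150 mm of where it was at the start; the giraffe still stands and it and the other loose things are within 20 mm of where they were (angle between each of cat, bird's own z axis and vertical below 0.06 rad and height (world z) of each of cat, bird below 0.008 m and linear speed of each of cat, bird below 0.02 m/s and angular speed of each of cat, bird below 0.1 rad/s and distance of each of cat, bird from where it was at the start of the episode below 0.15 m and distance of each of giraffe, tin, jar, nippers, spatula, brush from where it was at the start of the episode below 0.02 m and angle between giraffe's own z axis and vertical below 0.1 rad); the robot touches nothing.
It fails at once if the cat or the bird is lifted off the table ((angle between cat's own z axis and vertical below 0.35 rad and height (world z) of cat above 0.026 m) or height (world z) of any of cat, bird above 0.068 m or (angle between bird's own z axis and vertical below 0.35 rad and height (world z) of bird above 0.026 m)).
It fails at once if the cat or the bird is squeezed or shoved hard (over 30 N from the fingers) (contact force between any of cat, bird and the fingers above 30 N).
It fails at once if the cat or the bird is carried or shoved away (origin over 150 mm from where it began; standing up alone moves it about 70 mm) (distance of any of cat, bird from where it was at the start of the episode above 0.15 m).
It fails at once if another loose thing (giraffe, tin, jar, nippers, spatula, brush) is moved over 20 mm or the giraffe is tipped (distance of any of giraffe, tin, jar, nippers, spatula, brush from where it was at the start of the episode above 0.02 m or angle between giraffe's own z axis and vertical above 0.2 rad).
It also fails if it takes over 54 s, if anything falls off the work surface, if the arm or the gripper's body presses on something with over 40 N, if the wrist force passes 120 N, or if a joint passes its speed limit or range.

### The arm

A 6-joint arm with a two-finger parallel gripper is mounted at the origin on the work surface. World frame = base frame: x ahead of the robot, y to its left, z up, the work surface at z = 0. Lengths are in m, angles in rad, forces in N, time in s.
With the tool pointing down it reaches from about 0.325 to 0.775 m from the base axis. Payload 9.3 kg.
Tool frame: the origin (TCP) lies between the finger pads; the fingertips stand 11 mm ahead of it and the grasp point (between the pads) lies 8 mm behind it (r.tcp_to_tips is the distance from the TCP to the fingertips, in m); z points along the fingers, y is the line along which they close (so a half turn about z gives the same grasp; the last joint's range is limited). The gripper opens to 85 mm and grips with 20 to 120 N. Pads are 22 mm wide; open, the fingers measure 114 mm over their backs; the gripper's body (76 mm by 85 mm) begins 54 mm behind the grasp point. The pads swing forward as they close: fully open they stand 13 mm farther back than shut.
Start: joints at [-1.353, 0.259, 0.021, 1.334, 0, 1.418], TCP at [0.199, -0.513, 0.242] pointing down, gripper open.
Joint ranges: [-3.04, 3.04], [-0.91, 1.82], [-1.04, 1.36], [-1.92, 1.95], [-1.52, 1.45], [-3.14, 3.14]. Speed limits (rad/s): [2.22, 2.22, 2.79, 3.14, 3.14, 3.14].

### API

Orientations are given as a rotation vector (axis times angle).
In Python, from workcell import r gives the robot as it stands.
- The arm moves only by the shell command python3 -m inch 'ROWS' [FORCE]. ROWS is JSON, a list of rows, each an object of numbers: "dx", "dy", "dz": the shift along the tool's x, y, z scaled (see below); "wx", "wy", "wz": the turn, a rotation vector about the tool's x, y, z scaled (see below); "jaw": the opening, from -1 (shut) to 1 (fully open). In form: [{"dx": .., "dy": .., "dz": .., "wx": .., "wy": .., "wz": .., "jaw": ..}, ...]. A call has 1 to 10 rows; each row shifts and turns the commanded pose from where the row before left it, along the tool's axes as they then stand; what a row does not reach is not made up. The controller multiplies each number of a shift by 0.03 m and each number of a turn by 0.1 rad. A row lasts 1/12 s, in which the tool goes at most 41.7 mm and 7.16 degrees, less where a joint would pass 70% of its speed; a pose out of reach is approached as far as the arm can. A call with a number of a shift or a turn outside -1 to 1 is refused whole. A call with a gripper value outside its range is refused whole. The fingers move at their own pace and stop on an object; FORCE is the grip in N (left out, the last holds). Time passes only in rows, so rows that do not move let the fingers close. It gives the time, the measured TCP pose, the force, the opening and the grip force at its end, in the units of the state.
- r.read_state(): the state, without advancing time (a new reading comes with each control period).
- r.snapshot(name): name is "scene" or "top" or "wrist"; returns (picture, depth): 420x560x3 uint8, blue, green, red; 420x560 float32, m along the optical axis (not along the pixel's ray), 0 where there is no reading.
- r.camera_model(name): a dict with "fx", "fy", "cx", "cy" (pixels), "distortion" ([k1, k2, p1, p2, k3] as OpenCV has them; the pictures are not rectified), "R" (3x3) and "t" (3): a world point X has camera coordinates R X + t. Camera axes: x right, y down, z forward; pixel columns grow to the right and rows downward; lengths in m; the calibration is good to about 2 mm. A picture is of the moment at which its call begins: read the wrist's pose just before it. camera_model takes no time and is no camera call; for the wrist camera it gives the pose at the moment of the call.
- r.hand_in(): hands the job in; it is judged then, once.
The state is a dict: "t": time; "q": joint angles; "dq": joint speeds; "joint_efforts": joint torques, N m; "eef_pos": TCP position; "ee_rot": TCP orientation; "force": force on the tool from outside, world axes, zero at the start; "ft_torque": the same for the moment, N m; "opening": finger opening in m; "gripper_force": force on a finger pad.
Only numpy, scipy, OpenCV 4.12 (cv2) and the standard library are available. Lean on these libraries where they do the work, as an engineer would, in place of code of your own. Each camera call takes 0.05 s, during which the arm holds its last target. There are 200 camera calls.

## Working session

There is one attempt and no reset: what is moved stays moved. The work goes in short steps, Python scripts to look and compute and a shell command to move; the robot and the scene stay as the last step left them, time stands still between calls to the robot, and variables do not carry over. Pictures are saved under pics/ and viewed, at most 10 in all, crops included, and the job is handed in when it is done.

```bash
mkdir -p pics
python3 - <<'E'
from workcell import r
import cv2,numpy as np
for n in("top","scene"):
    p,d=r.snapshot(n); cv2.imwrite(f"pics/{n}.png",p); np.savez(f"{n}.npz",p=p,d=d)
    m=r.camera_model(n); print(n,m, (d>0).mean())
print(r.read_state())
E
```

```text
top {'fx': 429.29140062104875, 'fy': 429.29140062104875, 'cx': 284.87510295579295, 'cy': 216.1557476445933, 'distortion': array([-0.05922067,  0.        ,  0.        ,  0.        ,  0.        ]), 'R': array([[-2.31594459e-02, -9.99727743e-01, -2.84265415e-03],
       [-9.89461835e-01,  2.33279611e-02, -1.42902356e-01],
       [ 1.42929763e-01, -4.96841594e-04, -9.89732709e-01]]), 't': array([-0.00791901,  0.5799954 ,  1.15274999])} 0.9960841836734694
scene {'fx': 477.40538111848247, 'fy': 477.40538111848247, 'cx': 282.99546798848155, 'cy': 211.04943215660023, 'distortion': array([-0.10662893,  0.        ,  0.        ,  0.        ,  0.        ]), 'R': array([[ 0.68730293,  0.72626646,  0.01231685],
       [ 0.50202891, -0.46270407, -0.73066539],
       [-0.52495871,  0.50837188, -0.68262463]]), 't': array([-0.39869269, -0.24444339,  1.68303181])} 0.9933248299319728
{'t': 0.1, 'q': array([-1.35260950e+00,  2.59133513e-01,  2.08503464e-02,  1.33371893e+00,
       -2.20028169e-05,  1.41816978e+00]), 'dq': array([ 0.0001121 , -0.00226701,  0.00111432, -0.00024771, -0.00091236,
       -0.00028605]), 'joint_efforts': array([ 7.03294238e-03, -5.56689084e+01,  3.45072663e+01,  1.14741427e-02,
       -1.08910990e-04,  3.39293564e-06]), 'eef_pos': array([ 0.19922884, -0.51238925,  0.24173291]), 'ee_rot': array([-3.08656627e+00, -5.78918874e-01,  9.65813132e-05]), 'force': array([0.25472171, 0.60376958, 0.9601806 ]), 'ft_torque': array([-0.00161659, -0.03571224, -0.01191861]), 'gripper_force': 0.0, 'opening': 0.08554235677452758}
```

View pics/top.png

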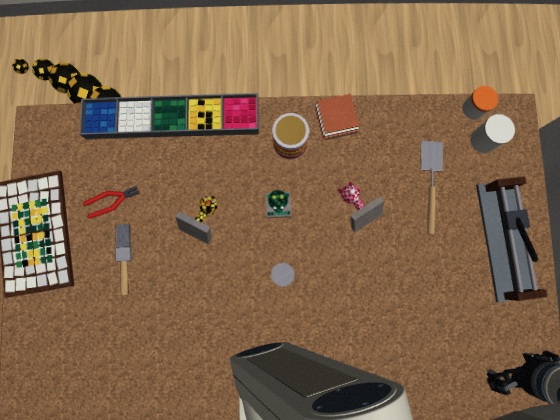

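View pics/scene.png

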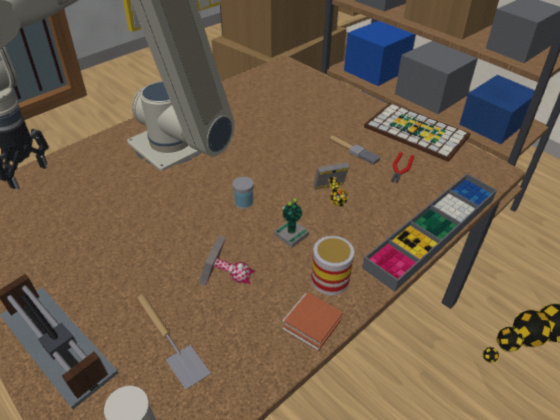

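The top view shows the cat (head ~(352,195), plinth ~(368,214)), the bird (head ~(208,206), plinth ~(194,228)), the giraffe between them at (278,203) and the jar at (283,274). Both plinths point back towards the robot.

```bash
cat > h.py <<'E'
from workcell import r
import cv2,numpy as np
def cloud(n,d):
    m=r.camera_model(n);h,w=d.shape
    K=np.array([[m['fx'],0,m['cx']],[0,m['fy'],m['cy']],[0,0,1]])
    uv=np.stack(np.meshgrid(np.arange(w),np.arange(h)),-1).reshape(-1,1,2).astype(float)
    n_=cv2.undistortPoints(uv,K,m['distortion']).reshape(h,w,2)
    c=np.dstack([n_*d[...,None],d])
    return (c-m['t'])@m['R']
E
python3 - <<'E'
from h import *
np.set_printoptions(precision=4,suppress=True)
B={'cat':(330,400,175,235,(352,195)),'bird':(170,225,190,248,(208,206))}
P={}
for n in('top','scene'):
    f=np.load(n+'.npz');P[n]=(cloud(n,f['d']),f['p'])
X,p=P['top'];print('table z',np.median(X[280:330,100:200,2]))
for k,(a,b,c,d,_) in B.items():
    Q=X[c:d,a:b].reshape(-1,3);hsv=cv2.cvtColor(p[c:d,a:b],cv2.COLOR_BGR2HSV).reshape(-1,3)
    hi=Q[:,2]>.015
    E=Q[Q[:,2]>.078]; print(k,'maxz',Q[:,2].max(),'edge n',len(E))
    (cx,cy),(w,h),an=cv2.minAreaRect((E[:,:2]*1000).astype(np.float32)); box=cv2.boxPoints(((cx,cy),(w,h),an))
    print(' edge rect c',cx,cy,'size',w,h,an,'mean',E.mean(0)); 
    col=(hsv[:,0]>150)&(hsv[:,1]>120) if k=='cat' else (hsv[:,0]>20)&(hsv[:,0]<35)&(hsv[:,1]>150)
    H=Q[col&(Q[:,2]>.01)]; print(' colour mean',H.mean(0),H.min(0),H.max(0))
    # head sphere: points low & far from the edge, fit fixed radius
    ec=E.mean(0)[:2]; D=np.linalg.norm(Q[:,:2]-ec,axis=1)
    S=Q[(D>.045)&(D<.13)&(Q[:,2]>.03)&(Q[:,2]<.056)]
    from scipy.optimize import least_squares
    s=least_squares(lambda v:np.linalg.norm(S-np.r_[v,.026],axis=1)-.026,S.mean(0)[:2],loss='soft_l1',f_scale=.002)
    print(' head',s.x,len(S),'rms',np.sqrt(np.mean(s.fun**2)),'dir deg head->edge',np.degrees(np.arctan2(*(ec-s.x)[::-1])), np.linalg.norm(ec-s.x))
for nm,(a,b,c,d) in {'giraffe':(262,295,185,222),'jar':(268,298,260,290),'tin':(270,312,110,160),'brushL':(112,135,220,298)}.items():
    Q=X[c:d,a:b].reshape(-1,3);Q=Q[Q[:,2]>.012];print(nm,Q.min(0),Q.max(0))
s=r.read_state()
from scipy.spatial.transform import Rotation as R
print(R.from_rotvec(s['ee_rot']).as_matrix())
E
```

```text
table z 0.001463033414941605
cat maxz 1.223774565124363 edge n 334
 edge rect c 517.8471069335938 -146.50746154785156 size 30.102506637573242 331.1703186035156 35.727752685546875 mean [ 0.5783 -0.2321  0.1373]
 colour mean [ 0.6346 -0.2062  0.042 ] [ 0.5945 -0.2423  0.0154] [ 0.6776 -0.1749  0.0568]
 head [ 0.6408 -0.2084] 264 rms 0.01946696745370013 dir deg head->edge -159.2427735531838 0.06683225045551207
bird maxz 1.223774565124363 edge n 344
 edge rect c 501.39691162109375 120.32968139648438 size 336.6329345703125 25.046615600585938 61.038658142089844 mean [0.5493 0.2079 0.1658]
 colour mean [0.606  0.1986 0.0452] [0.5707 0.1722 0.019 ] [0.6446 0.2247 0.056 ]
 head [0.6156 0.1972] 265 rms 0.022462794140763298 dir deg head->edge 170.8826901564434 0.06720386067925235
giraffe [ 0.4089 -0.0365  0.0124] [0.6535 0.0341 1.2238]
jar [ 0.3882 -0.0396  0.0701] [0.449  0.0191 1.2238]
tin [ 0.4089 -0.0898  0.0124] [0.8514 0.0095 1.2238]
brushL [ 0.371  -0.0209  0.0121] [0.5692 0.4645 1.2238]
[[ 0.932   0.3624 -0.0003]
 [ 0.3624 -0.932   0.0012]
 [ 0.0002 -0.0012 -1.    ]]
```

```bash
cat > m.py <<'E'
from h import *
from scipy.optimize import least_squares
np.set_printoptions(precision=4,suppress=True)
B={'cat':(330,400,175,235),'bird':(170,225,190,248)}
f=np.load('top.npz');X=cloud('top',f['d']);p=f['p']
for k,(a,b,c,d) in B.items():
    Q=X[c:d,a:b].reshape(-1,3);Q=Q[Q[:,2]<.2]
    E=Q[Q[:,2]>.075]
    (cx,cy),(w,h),an=cv2.minAreaRect((E[:,:2]*1000).astype(np.float32))
    print(k,'maxz',Q[:,2].max(),len(E),'edge rect',cx,cy,w,h,an); print(' corners',cv2.boxPoints(((cx,cy),(w,h),an)).tolist())
    ec=np.array([cx,cy])/1000; D=np.linalg.norm(Q[:,:2]-ec,axis=1)
    S=Q[(D>.04)&(D<.12)&(Q[:,2]>.03)&(Q[:,2]<.056)]
    s=least_squares(lambda v:np.linalg.norm(S-np.r_[v,.0265],axis=1)-.026,S.mean(0)[:2],loss='soft_l1',f_scale=.002)
    print(' head',s.x,len(S),np.median(abs(s.fun)),'dir deg',np.degrees(np.arctan2(*(ec-s.x)[::-1])),np.linalg.norm(ec-s.x))
for nm,(a,b,c,d) in {'giraffe':(262,295,185,222),'jar':(268,298,260,290),'tin':(270,312,110,160),'spat/brushL':(112,135,220,298),'nip':(80,140,180,220)}.items():
    Q=X[c:d,a:b].reshape(-1,3);Q=Q[(Q[:,2]>.012)&(Q[:,2]<.2)];print(nm,Q.min(0),Q.max(0))
E
python3 m.py
```

```text
cat maxz 0.10370173643880663 335 edge rect 585.279541015625 -241.99722290039062 24.795780181884766 97.36962127685547 31.228139877319336
 corners [[549.4375, -206.79400634765625], [599.91845703125, -290.05572509765625], [621.12158203125, -277.200439453125], [570.640625, -193.938720703125]]
 head [ 0.6396 -0.2085] 290 0.0017965351577793678 dir deg -148.344969710443 0.06383218216643351
bird maxz 0.1026692194212635 332 edge rect 559.0867309570312 225.04762268066406 97.37960815429688 23.745317459106445 62.43911361694336
 corners [[526.0330810546875, 187.37652587890625], [547.083740234375, 176.3897705078125], [592.140380859375, 262.7187194824219], [571.0897216796875, 273.7054748535156]]
 head [0.6144 0.1969] 285 0.0021112290903581264 dir deg 153.0379017094881 0.06203875496112332
giraffe [ 0.5816 -0.0365  0.0124] [0.6535 0.0341 0.139 ]
jar [ 0.3882 -0.0396  0.0701] [0.449  0.0191 0.0836]
tin [ 0.751  -0.0898  0.0124] [0.8514 0.0095 0.1243]
spat/brushL [0.371  0.4172 0.0121] [0.5692 0.4645 0.0292]
nip [0.5915 0.4054 0.012 ] [0.6824 0.5633 0.0211]
```

```bash
python3 -c "from workcell import r;print(r.tcp_to_tips)"; python3 -m inch '[{"wz":-0.9,"jaw":-1},{"wz":-0.9,"jaw":-1},{"dx":0.8,"jaw":-1},{"dx":0.9,"jaw":-1},{"dx":0.9,"jaw":-1},{"dx":0.9,"jaw":-1},{"dx":0.9,"jaw":-1},{"dx":0.9,"jaw":-1},{"dx":0.9,"jaw":-1},{"dx":0.9,"jaw":-1}]' 20; python3 -m inch '[{"dx":0.9,"dy":-0.1,"jaw":-1},{"dx":0.9,"dy":-0.1,"jaw":-1},{"dx":0.9,"dy":-0.1,"jaw":-1},{"dx":0.9,"dy":-0.1,"jaw":-1},{"dx":0.9,"dy":-0.1,"jaw":-1},{"dx":0.9,"dy":-0.1,"jaw":-1},{"dx":0.9,"dy":-0.1,"jaw":-1},{"dx":0.9,"dy":-0.1,"jaw":-1},{"jaw":-1},{"jaw":-1}]'
```

```text
0.011$[0]: bad value
$[0]: bad value
```

```bash
python3 -m inch '[{"dx":0,"dy":0,"dz":0,"wx":0,"wy":0,"wz":-0.9,"jaw":-1},{"dx":0,"dy":0,"dz":0,"wx":0,"wy":0,"wz":-0.9,"jaw":-1},{"dx":0.8,"dy":0,"dz":0,"wx":0,"wy":0,"wz":0,"jaw":-1},{"dx":0.9,"dy":0,"dz":0,"wx":0,"wy":0,"wz":0,"jaw":-1},{"dx":0.9,"dy":0,"dz":0,"wx":0,"wy":0,"wz":0,"jaw":-1},{"dx":0.9,"dy":0,"dz":0,"wx":0,"wy":0,"wz":0,"jaw":-1},{"dx":0.9,"dy":0,"dz":0,"wx":0,"wy":0,"wz":0,"jaw":-1},{"dx":0.9,"dy":0,"dz":0,"wx":0,"wy":0,"wz":0,"jaw":-1},{"dx":0.9,"dy":0,"dz":0,"wx":0,"wy":0,"wz":0,"jaw":-1},{"dx":0.9,"dy":0,"dz":0,"wx":0,"wy":0,"wz":0,"jaw":-1}]' 20
```

```text
t: 0.93
eef_pos: [0.3818, -0.4001, 0.242]
ee_rot: [-3.023, -0.854, 0.0]
force: [0.2, -1.3, -0.2]
opening: -0.0002
gripper_force: 0.0
```

```bash
python3 -m inch '[{"dx":0.97,"dy":-0.1,"dz":0,"wx":0,"wy":0,"wz":0,"jaw":-1},{"dx":0.97,"dy":-0.1,"dz":0,"wx":0,"wy":0,"wz":0,"jaw":-1},{"dx":0.97,"dy":-0.1,"dz":0,"wx":0,"wy":0,"wz":0,"jaw":-1},{"dx":0.97,"dy":-0.1,"dz":0,"wx":0,"wy":0,"wz":0,"jaw":-1},{"dx":0.97,"dy":-0.1,"dz":0,"wx":0,"wy":0,"wz":0,"jaw":-1},{"dx":0.97,"dy":-0.1,"dz":0,"wx":0,"wy":0,"wz":0,"jaw":-1},{"dx":0.97,"dy":-0.1,"dz":0,"wx":0,"wy":0,"wz":0,"jaw":-1},{"dx":0.97,"dy":-0.1,"dz":0,"wx":0,"wy":0,"wz":0,"jaw":-1},{"dx":0.97,"dy":-0.1,"dz":0,"wx":0,"wy":0,"wz":0,"jaw":-1},{"dx":0.97,"dy":-0.1,"dz":0,"wx":0,"wy":0,"wz":0,"jaw":-1}]'; python3 -c "from workcell import r;print(r.read_state()['q'])"
```

```text
t: 1.77
eef_pos: [0.614, -0.2221, 0.2418]
ee_rot: [-3.023, -0.854, 0.001]
force: [0.2, -1.2, -0.5]
opening: 0.0001
gripper_force: 0.0
[-4.75493536e-01  4.40921172e-01  2.94707342e-01  1.42538780e+00
 -2.41101960e-05  2.11525544e+00]
```

```bash
python3 -m inch '[{"dx":0,"dy":0,"dz":0.9,"wx":0,"wy":0,"wz":0,"jaw":-1},{"dx":0,"dy":0,"dz":0.9,"wx":0,"wy":0,"wz":0,"jaw":-1},{"dx":0,"dy":0,"dz":0.9,"wx":0,"wy":0,"wz":0,"jaw":-1},{"dx":0,"dy":0,"dz":0.9,"wx":0,"wy":0,"wz":0,"jaw":-1},{"dx":0,"dy":0,"dz":0.8,"wx":0,"wy":0,"wz":0,"jaw":-1},{"dx":0,"dy":0,"dz":0.55,"wx":0,"wy":0,"wz":0,"jaw":-1},{"dx":0,"dy":0,"dz":0,"wx":0,"wy":0,"wz":0,"jaw":-1}]'
python3 - <<'E'
from h import *
ims=[r.snapshot(n)[0] for n in("scene","wrist")]
cv2.imwrite("pics/a.png",np.hstack([cv2.resize(ims[0][180:330,150:350],(400,300)),cv2.resize(ims[1],(400,300))]))
E
```

```text
t: 2.35
eef_pos: [0.6111, -0.2223, 0.0895]
ee_rot: [-3.019, -0.853, 0.008]
force: [0.1, 0.1, -0.3]
opening: -0.0003
gripper_force: 0.0
```

View pics/a.png

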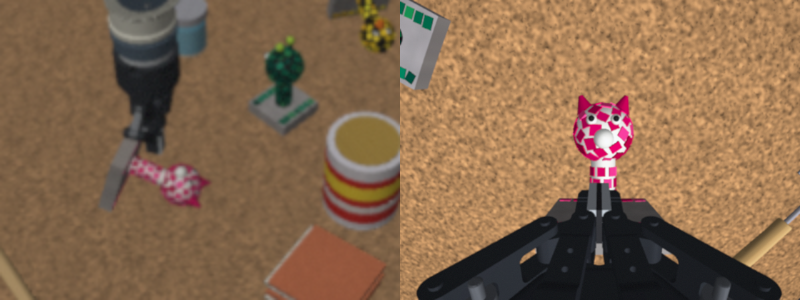

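The finger sits between plinth and head (wrist view ~(600,190)), centred on the plinth edge, with nothing touched. Now I push slowly.

```bash
python3 -m inch '[{"dx":-0.2,"dy":0,"dz":-0.1,"wx":0,"wy":0,"wz":0,"jaw":-1},{"dx":-0.2,"dy":0,"dz":0,"wx":0,"wy":0,"wz":0,"jaw":-1},{"dx":-0.2,"dy":0,"dz":0,"wx":0,"wy":0,"wz":0,"jaw":-1},{"dx":-0.2,"dy":0,"dz":0,"wx":0,"wy":0,"wz":0,"jaw":-1},{"dx":-0.2,"dy":0,"dz":0,"wx":0,"wy":0,"wz":0,"jaw":-1},{"dx":-0.2,"dy":0,"dz":0,"wx":0,"wy":0,"wz":0,"jaw":-1}]'; python3 -c "from workcell import r;print(r.read_state()['eef_pos'])"
```

```text
t: 2.95
eef_pos: [0.5817, -0.2426, 0.0972]
ee_rot: [3.023, 0.854, 0.001]
force: [0.6, 0.0, 0.2]
opening: -0.0
gripper_force: 0.3
[ 0.58174948 -0.24263955  0.09716857]
```

```bash
python3 -m inch '[{"dx":-0.2,"dy":0,"dz":0.1,"wx":0,"wy":0,"wz":0,"jaw":-1},{"dx":-0.25,"dy":0,"dz":0.1,"wx":0,"wy":0,"wz":0,"jaw":-1},{"dx":-0.25,"dy":0,"dz":0,"wx":0,"wy":0,"wz":0,"jaw":-1},{"dx":-0.25,"dy":0,"dz":0,"wx":0,"wy":0,"wz":0,"jaw":-1},{"dx":-0.25,"dy":0,"dz":0,"wx":0,"wy":0,"wz":0,"jaw":-1}]'
python3 - <<'E'
from h import *
ims=[r.snapshot(n)[0] for n in("scene","wrist")]
cv2.imwrite("pics/b.png",np.hstack([cv2.resize(ims[0][180:330,150:350],(400,300)),cv2.resize(ims[1],(400,300))]))
E
```

```text
t: 3.37
eef_pos: [0.5508, -0.2613, 0.0905]
ee_rot: [-3.023, -0.854, 0.001]
force: [0.4, -1.0, 0.8]
opening: 0.0005
gripper_force: 0.1
```

View pics/b.png

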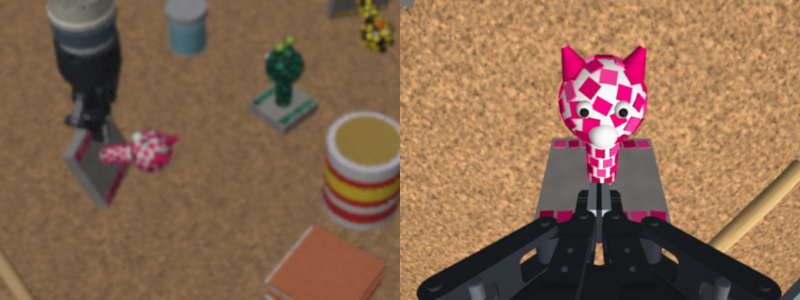

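The cat is rising symmetrically: head lifted, and the finger on the plinth edge at (600,200). I push past the balance point and run ahead of the head.

```bash
python3 -m inch '[{"dx":-0.27,"dy":0,"dz":0,"wx":0,"wy":0,"wz":0,"jaw":-1},{"dx":-0.3,"dy":0,"dz":0,"wx":0,"wy":0,"wz":0,"jaw":-1},{"dx":-0.4,"dy":0,"dz":0,"wx":0,"wy":0,"wz":0,"jaw":-1},{"dx":-0.6,"dy":0,"dz":0,"wx":0,"wy":0,"wz":0,"jaw":-1},{"dx":-0.9,"dy":0,"dz":-0.2,"wx":0,"wy":0,"wz":0,"jaw":-1},{"dx":-1,"dy":0,"dz":-0.3,"wx":0,"wy":0,"wz":0,"jaw":-1},{"dx":-1,"dy":0,"dz":-0.5,"wx":0,"wy":0,"wz":0,"jaw":-1},{"dx":-0.8,"dy":0,"dz":-0.8,"wx":0,"wy":0,"wz":0,"jaw":-1},{"dx":0,"dy":0,"dz":-1,"wx":0,"wy":0,"wz":0,"jaw":-1},{"dx":0,"dy":0,"dz":-1,"wx":0,"wy":0,"wz":0,"jaw":-1}]'
python3 - <<'E'
from h import *
ims=[r.snapshot(n)[0] for n in("scene","wrist")]
cv2.imwrite("pics/c.png",np.hstack([cv2.resize(ims[0][130:330,150:417],(400,300)),cv2.resize(ims[1],(400,300))]))
E
```

```text
t: 4.3
eef_pos: [0.4147, -0.3445, 0.2058]
ee_rot: [-3.024, -0.85, 0.001]
force: [0.3, -0.8, 0.4]
opening: -0.0001
gripper_force: 0.0
```

View pics/c.png

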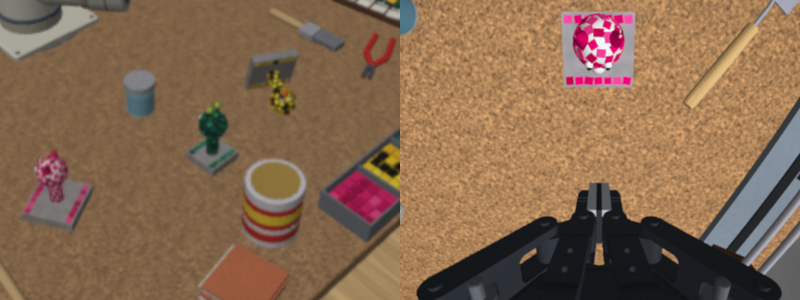

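The cat now stands upright (scene crop ~(55,190)); in the wrist view the plinth is square under the head. Next is the bird.

```bash
python3 -m inch '[{"dx":0,"dy":0,"dz":-1,"wx":0,"wy":0,"wz":-1,"jaw":-1},{"dx":0,"dy":0,"dz":0,"wx":0,"wy":0,"wz":-1,"jaw":-1},{"dx":0,"dy":0,"dz":0,"wx":0,"wy":0,"wz":-1,"jaw":-1},{"dx":0,"dy":0,"dz":0,"wx":0,"wy":0,"wz":-1,"jaw":-1},{"dx":0,"dy":0,"dz":0,"wx":0,"wy":0,"wz":-1,"jaw":-1},{"dx":0,"dy":0,"dz":0,"wx":0,"wy":0,"wz":-1,"jaw":-1},{"dx":0,"dy":0,"dz":0,"wx":0,"wy":0,"wz":-1,"jaw":-1},{"dx":0,"dy":0,"dz":0,"wx":0,"wy":0,"wz":-1,"jaw":-1},{"dx":0,"dy":0,"dz":0,"wx":0,"wy":0,"wz":-1,"jaw":-1},{"dx":0,"dy":0,"dz":0,"wx":0,"wy":0,"wz":-1,"jaw":-1}]' && python3 -m inch '[{"dx":0,"dy":0,"dz":0,"wx":0,"wy":0,"wz":-1,"jaw":-1},{"dx":0,"dy":0,"dz":0,"wx":0,"wy":0,"wz":-1,"jaw":-1},{"dx":0,"dy":0,"dz":0,"wx":0,"wy":0,"wz":-1,"jaw":-1},{"dx":0,"dy":0,"dz":0,"wx":0,"wy":0,"wz":-1,"jaw":-1},{"dx":0,"dy":0,"dz":0,"wx":0,"wy":0,"wz":-1,"jaw":-1},{"dx":0,"dy":0,"dz":0,"wx":0,"wy":0,"wz":-1,"jaw":-1},{"dx":0,"dy":0,"dz":0,"wx":0,"wy":0,"wz":-1,"jaw":-1},{"dx":0,"dy":0,"dz":0,"wx":0,"wy":0,"wz":-1,"jaw":-1},{"dx":0,"dy":0,"dz":0,"wx":0,"wy":0,"wz":-1,"jaw":-1},{"dx":0,"dy":0,"dz":0,"wx":0,"wy":0,"wz":-1,"jaw":-1}]'
python3 - <<'E'
from h import *
from scipy.spatial.transform import Rotation as R
s=r.read_state();M=R.from_rotvec(s['ee_rot']).as_matrix();print(s['q'],np.degrees(np.arctan2(M[1,0],M[0,0])))
t=np.radians(152.7);T=np.array([[np.cos(t),np.sin(t),0],[np.sin(t),-np.cos(t),0],[0,0,-1]])
print((np.array([.589,.210,.24])-s['eef_pos'])@T/.03)
E
```

```text
t: 5.23
eef_pos: [0.4163, -0.3437, 0.2342]
ee_rot: [-2.238, -2.204, 0.0]
force: [0.4, 1.1, 0.3]
opening: -0.0001
gripper_force: 0.0
t: 6.07
eef_pos: [0.4163, -0.3438, 0.2342]
ee_rot: [-0.907, -3.007, -0.0]
force: [0.5, 0.2, 0.4]
opening: 0.0004
gripper_force: 0.0
[-8.45602477e-01  2.44162897e-01 -1.87661770e-02  1.30846284e+00
 -2.07719695e-04 -2.59757179e-01] 146.43353965188393
[ 3.35108721 19.04304728 -0.19261981]
```

```bash
python3 -m inch '[{"dx":0,"dy":0,"dz":0,"wx":0,"wy":0,"wz":-0.55,"jaw":-1},{"dx":0,"dy":0,"dz":0,"wx":0,"wy":0,"wz":-0.54,"jaw":-1},{"dx":0.17,"dy":0.95,"dz":0,"wx":0,"wy":0,"wz":0,"jaw":-1},{"dx":0.17,"dy":0.95,"dz":0,"wx":0,"wy":0,"wz":0,"jaw":-1},{"dx":0.17,"dy":0.95,"dz":0,"wx":0,"wy":0,"wz":0,"jaw":-1},{"dx":0.17,"dy":0.95,"dz":0,"wx":0,"wy":0,"wz":0,"jaw":-1},{"dx":0.17,"dy":0.95,"dz":0,"wx":0,"wy":0,"wz":0,"jaw":-1},{"dx":0.17,"dy":0.95,"dz":0,"wx":0,"wy":0,"wz":0,"jaw":-1},{"dx":0.17,"dy":0.95,"dz":0,"wx":0,"wy":0,"wz":0,"jaw":-1},{"dx":0.17,"dy":0.95,"dz":0,"wx":0,"wy":0,"wz":0,"jaw":-1}]' && python3 -m inch '[{"dx":0.17,"dy":0.95,"dz":0,"wx":0,"wy":0,"wz":0,"jaw":-1},{"dx":0.17,"dy":0.95,"dz":0,"wx":0,"wy":0,"wz":0,"jaw":-1},{"dx":0.17,"dy":0.95,"dz":0,"wx":0,"wy":0,"wz":0,"jaw":-1},{"dx":0.17,"dy":0.95,"dz":0,"wx":0,"wy":0,"wz":0,"jaw":-1},{"dx":0.17,"dy":0.95,"dz":0,"wx":0,"wy":0,"wz":0,"jaw":-1},{"dx":0.17,"dy":0.95,"dz":0,"wx":0,"wy":0,"wz":0,"jaw":-1},{"dx":0.17,"dy":0.95,"dz":0,"wx":0,"wy":0,"wz":0,"jaw":-1},{"dx":0.17,"dy":0.95,"dz":0,"wx":0,"wy":0,"wz":0,"jaw":-1},{"dx":0.17,"dy":0.95,"dz":0,"wx":0,"wy":0,"wz":0,"jaw":-1},{"dx":0.17,"dy":0.95,"dz":0,"wx":0,"wy":0,"wz":0,"jaw":-1}]';python3 - <<'E'
from h import *
from scipy.spatial.transform import Rotation as R
s=r.read_state();M=R.from_rotvec(s['ee_rot']).as_matrix();print(s['q'],np.degrees(np.arctan2(M[1,0],M[0,0])))
print((np.array([.589,.210,.093])-s['eef_pos'])@M/.03)
E
```

```text
t: 6.9
eef_pos: [0.4861, -0.1217, 0.2344]
ee_rot: [-0.75, -3.051, 0.0]
force: [1.3, -0.6, -0.1]
opening: -0.0001
gripper_force: 0.0
t: 7.73
eef_pos: [0.5733, 0.1543, 0.2343]
ee_rot: [-0.749, -3.05, 0.001]
force: [0.9, -0.2, 0.2]
opening: 0.0001
gripper_force: 0.0
[ 1.21744727e-01  3.36468155e-01  1.12846089e-01  1.34769576e+00
 -2.21199293e-04  6.03513560e-01] 152.39667827610467
[0.39388797 1.8907627  4.7076948 ]
```

```bash
python3 -m inch '[{"dx":0.2,"dy":0.9,"dz":0,"wx":0,"wy":0,"wz":0,"jaw":-1},{"dx":0.15,"dy":0.7,"dz":0,"wx":0,"wy":0,"wz":0,"jaw":-1},{"dx":0,"dy":0,"dz":0,"wx":0,"wy":0,"wz":0,"jaw":-1},{"dx":0,"dy":0,"dz":0.8,"wx":0,"wy":0,"wz":0,"jaw":-1},{"dx":0,"dy":0,"dz":0.8,"wx":0,"wy":0,"wz":0,"jaw":-1},{"dx":0,"dy":0,"dz":0,"wx":0,"wy":0,"wz":0,"jaw":-1}]';python3 - <<'E'
from h import *
from scipy.spatial.transform import Rotation as R
s=r.read_state();M=R.from_rotvec(s['ee_rot']).as_matrix()
print((np.array([.589,.210,.093])-s['eef_pos'])@M/.03)
E
```

```text
t: 8.23
eef_pos: [0.5842, 0.1997, 0.1821]
ee_rot: [-0.748, -3.045, 0.005]
force: [-0.2, -0.6, 0.1]
opening: 0.0004
gripper_force: 0.0
[2.67589023e-04 3.92813479e-01 2.96814303e+00]
```

```bash
python3 -m inch '[{"dx":0,"dy":0.4,"dz":0.8,"wx":0,"wy":0,"wz":0,"jaw":-1},{"dx":0,"dy":0,"dz":0.8,"wx":0,"wy":0,"wz":0,"jaw":-1},{"dx":0,"dy":0,"dz":0.8,"wx":0,"wy":0,"wz":0,"jaw":-1},{"dx":0,"dy":0,"dz":0.55,"wx":0,"wy":0,"wz":0,"jaw":-1},{"dx":0,"dy":0,"dz":0,"wx":0,"wy":0,"wz":0,"jaw":-1}]';python3 - <<'E'
from h import *
ims=[r.snapshot(n)[0] for n in("scene","wrist")]
cv2.imwrite("pics/d.png",np.hstack([cv2.resize(ims[0][100:250,250:450],(400,300)),cv2.resize(ims[1],(400,300))]))
E
```

```text
t: 8.65
eef_pos: [0.5903, 0.2103, 0.0956]
ee_rot: [-0.749, -3.046, 0.004]
force: [0.1, -0.2, -0.1]
opening: -0.0
gripper_force: 0.0
```

View pics/d.png

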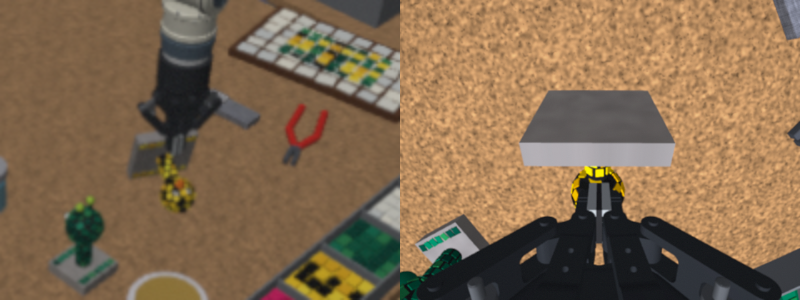

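The finger is centred on the bird's plinth (wrist view: finger (600,200), plinth centre (597,150)). I use the same push, now along +x.

```bash
python3 -m inch '[{"dx":0.2,"dy":0,"dz":0.15,"wx":0,"wy":0,"wz":0,"jaw":-1},{"dx":0.2,"dy":0,"dz":0,"wx":0,"wy":0,"wz":0,"jaw":-1},{"dx":0.2,"dy":0,"dz":0,"wx":0,"wy":0,"wz":0,"jaw":-1},{"dx":0.2,"dy":0,"dz":0,"wx":0,"wy":0,"wz":0,"jaw":-1},{"dx":0.2,"dy":0,"dz":0,"wx":0,"wy":0,"wz":0,"jaw":-1},{"dx":0.2,"dy":0,"dz":0,"wx":0,"wy":0,"wz":0,"jaw":-1}]'
```

```text
t: 9.25
eef_pos: [0.5594, 0.2286, 0.0943]
ee_rot: [0.749, 3.05, 0.001]
force: [0.9, -1.2, 0.6]
opening: 0.0002
gripper_force: 0.4
```

```bash
python3 -m inch '[{"dx":0.2,"dy":0,"dz":0.07,"wx":0,"wy":0,"wz":0,"jaw":-1},{"dx":0.25,"dy":0,"dz":0.05,"wx":0,"wy":0,"wz":0,"jaw":-1},{"dx":0.25,"dy":0,"dz":0,"wx":0,"wy":0,"wz":0,"jaw":-1},{"dx":0.25,"dy":0,"dz":0,"wx":0,"wy":0,"wz":0,"jaw":-1},{"dx":0.25,"dy":0,"dz":0,"wx":0,"wy":0,"wz":0,"jaw":-1}]';python3 - <<'E'
from h import *
ims=[r.snapshot(n)[0] for n in("scene","wrist")]
cv2.imwrite("pics/e.png",np.hstack([cv2.resize(ims[0][100:250,250:450],(400,300)),cv2.resize(ims[1],(400,300))]))
E
```

```text
t: 9.67
eef_pos: [0.527, 0.2452, 0.0899]
ee_rot: [-0.749, -3.05, 0.001]
force: [0.4, -0.5, 0.2]
opening: 0.0001
gripper_force: 0.2
```

View pics/e.png

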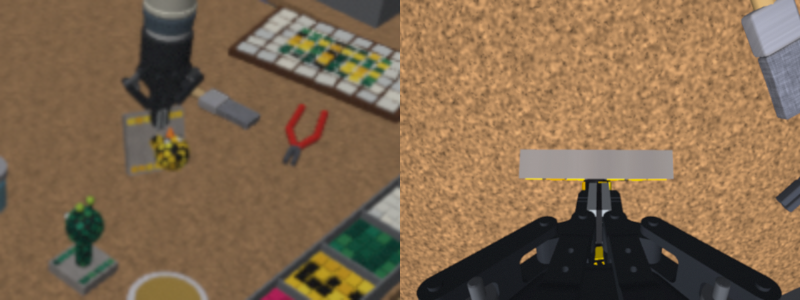

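The bird is tipping squarely: its head is raised and the plinth is seen from above at (597,165). I finish the same way as for the cat.

```bash
python3 -m inch '[{"dx":0.27,"dy":0,"dz":0,"wx":0,"wy":0,"wz":0,"jaw":-1},{"dx":0.3,"dy":0,"dz":0,"wx":0,"wy":0,"wz":0,"jaw":-1},{"dx":0.4,"dy":0,"dz":0,"wx":0,"wy":0,"wz":0,"jaw":-1},{"dx":0.6,"dy":0,"dz":0,"wx":0,"wy":0,"wz":0,"jaw":-1},{"dx":0.9,"dy":0,"dz":-0.2,"wx":0,"wy":0,"wz":0,"jaw":-1},{"dx":1,"dy":0,"dz":-0.3,"wx":0,"wy":0,"wz":0,"jaw":-1},{"dx":1,"dy":0,"dz":-0.5,"wx":0,"wy":0,"wz":0,"jaw":-1},{"dx":0.8,"dy":0,"dz":-0.8,"wx":0,"wy":0,"wz":0,"jaw":-1},{"dx":0,"dy":0,"dz":-1,"wx":0,"wy":0,"wz":0,"jaw":-1},{"dx":0,"dy":0,"dz":-1,"wx":0,"wy":0,"wz":0,"jaw":-1}]' && python3 -m inch '[{"dx":0,"dy":0,"dz":0,"wx":0,"wy":0,"wz":0,"jaw":-1},{"dx":0,"dy":0,"dz":0,"wx":0,"wy":0,"wz":0,"jaw":-1},{"dx":0,"dy":0,"dz":0,"wx":0,"wy":0,"wz":0,"jaw":-1},{"dx":0,"dy":0,"dz":0,"wx":0,"wy":0,"wz":0,"jaw":-1},{"dx":0,"dy":0,"dz":0,"wx":0,"wy":0,"wz":0,"jaw":-1},{"dx":0,"dy":0,"dz":0,"wx":0,"wy":0,"wz":0,"jaw":-1}]'
python3 - <<'E'
from h import *
cv2.imwrite("pics/f.png",r.snapshot("scene")[0])
E
```

```text
t: 10.6
eef_pos: [0.3847, 0.3188, 0.2053]
ee_rot: [-0.745, -3.051, 0.001]
force: [1.7, 0.7, 0.3]
opening: 0.0001
gripper_force: 0.0
t: 11.1
eef_pos: [0.3876, 0.3178, 0.2032]
ee_rot: [-0.75, -3.049, 0.002]
force: [-0.1, 0.3, -0.3]
opening: -0.0002
gripper_force: 0.0
```

View pics/f.png

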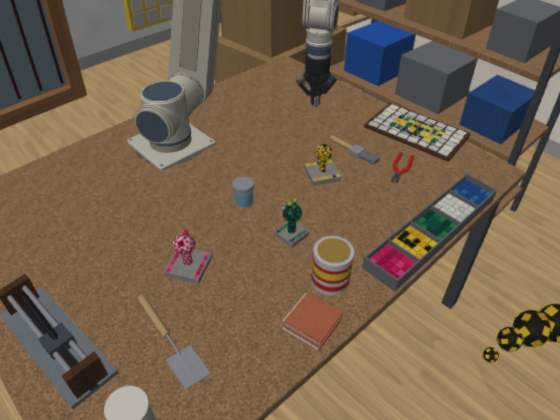

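Cat at (186,255) and bird at (323,165) both stand upright. The giraffe at (291,220) and the other things look unmoved, and the arm is clear.

```bash
python3 -c "from workcell import r;print(r.hand_in())"
```

```text
the job is handed in; nothing more can be done
None
```

I tipped the cat and the bird upright on their plinths close to where they lay and handed the job in at about 11 s of the 54 s; the last picture shows the giraffe and everything else unmoved and the arm clear, but the hand-in gave no verdict.

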